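# Dial the code and unlock the instrument case

## Task

Unlock the instrument case on the lab table: roll the thumbwheel with the red patch to 2, the one with the yellow patch to 5 and the one with the blue patch to 3, one wheel at a time and never touching two at once, pressing gently. Then slide the orange bolt fully open, let go, and leave everything else where it is.

Things in the scene. Friction and masses are not known exactly. Their poses are not given: they have to be found in the camera images.
- case: the heavy, fixed blue-grey instrument case with black corners, 210 (its x) x 300 (its y) x 80 high, carry handle on its -x side; on screw feet that hold its underside 0 to 8 mm above the table; origin at the centre of its underside, x away from the carry handle, y to the left seen from the handle side, z up (yaw within 0.3 rad of the world's). The lid (81 mm up) carries three cream thumbwheels and an orange bolt tab
- red_top (a point): highest point of the red wheel (named by the red patch just beyond it, case +x side): at case x 0, y +48 mm, 98 mm above the case origin; does not turn, has the case's axes. Cream wheel, radius 26, 20 wide, axle along case y, sprung (sinks 1 mm per 12 N, 2.5 at most); its top stands 17 above the plate; 28 free to the next wheel. Stiff: a fingertip rolls it only if pressed down with about 8 to 18 N; over 30 N damages it: touch down slowly
- yellow_top (a point): highest point of the yellow wheel (named by the yellow patch just beyond it, case +x side): at case x 0, y 0 mm, 98 mm above the case origin; does not turn, has the case's axes. Cream wheel, radius 26, 20 wide, axle along case y, sprung (sinks 1 mm per 12 N, 2.5 at most); its top stands 17 above the plate; 28 free to the next wheel. Stiff: a fingertip rolls it only if pressed down with about 8 to 18 N; over 30 N damages it: touch down slowly
- blue_top (a point): highest point of the blue wheel (named by the blue patch just beyond it, case +x side): at case x 0, y -48 mm, 98 mm above the case origin; does not turn, has the case's axes. Cream wheel, radius 26, 20 wide, axle along case y, sprung (sinks 1 mm per 12 N, 2.5 at most); its top stands 17 above the plate; 28 free to the next wheel. Stiff: a fingertip rolls it only if pressed down with about 8 to 18 N; over 30 N damages it: touch down slowly
- red_wheel (a joint): turn (rad) of the red wheel. Black dots on the rim give numbers 1 to 6, 60 degrees apart; the number on top, level with the two white lines beside the wheel, counts. (n-1) x 1.047 rad shows number n. Rolling the top towards case +x (away from the handle) increases it. Stops at -0.5 and 5.75: no way round from 6 to 1. No clicks; stays where left; about 4 N along the rim turns it
- yellow_wheel (a joint): turn (rad) of the yellow wheel. Black dots on the rim give numbers 1 to 6, 60 degrees apart; the number on top, level with the two white lines beside the wheel, counts. (n-1) x 1.047 rad shows number n. Rolling the top towards case +x (away from the handle) increases it. Stops at -0.5 and 5.75: no way round from 6 to 1. No clicks; stays where left; about 4 N along the rim turns it
- blue_wheel (a joint): turn (rad) of the blue wheel. Black dots on the rim give numbers 1 to 6, 60 degrees apart; the number on top, level with the two white lines beside the wheel, counts. (n-1) x 1.047 rad shows number n. Rolling the top towards case +x (away from the handle) increases it. Stops at -0.5 and 5.75: no way round from 6 to 1. No clicks; stays where left; about 4 N along the rim turns it
- bolt (a joint): travel (m) of the bolt: 0 locked, 0.022 fully open; slides towards case -y with about 2 N, stays where left. Inside, it is blocked after about 2 mm unless all three wheels are within about 0.17 rad of their numbers; open, it holds the wheels
- bolt_tab (a point): centre of the orange upright tab of the bolt, 26 (x) x 12 (y) x 26 high, its top 29 mm above the lid (109 mm above the case origin); at case x -62, y 0 when locked; moves with the bolt
- forceps_mid (a point): middle of the steel forceps, 120 x 13 x 6, lying on the lid along y beyond the wheels; bystander
- loupe_mid (a point): middle of the black loupe, 36 diameter, 24 high, standing on the lid at its far right; bystander
- tray: open steel tray 220 x 300 x 40 left of the case; origin under its centre; bystander
- brain_model: pink rigid brain model about 120 x 80 x 56 in the tray; origin under its centre; bystander
- jar: amber jar, 72 diameter, 110 high, right of the case; origin under it; bystander
- spray: blue bottle, 60 diameter, 170 high, right of the case; origin under it; bystander

How it is judged:
By the outcome, as a careful person would: the job done as asked, in the order asked, and still so for the second after the job is handed in, with the robot touching nothing.
It also fails if it takes over 72 s, if anything falls off the work surface, if the arm or the gripper's body presses on something with over 40 N, if the wrist force passes 120 N, or if a joint passes its speed limit or range.

## Robot

A 7-joint arm with a two-finger parallel gripper is mounted at the origin on the work surface. World frame = base frame: x ahead of the robot, y to its left, z up, the work surface at z = 0. Lengths are in m, angles in rad, forces in N, time in s.
With the tool pointing down it reaches from about 0.4 to 0.85 m from the base axis. Payload 10.4 kg.
Tool frame: the origin (TCP) lies between the finger pads; the fingertips stand 11 mm ahead of it and the grasp point (between the pads) lies 8 mm behind it; z points along the fingers, y is the direction in which the jaws open and shut (so a half turn about z gives the same grasp; the last joint's range is limited). The gripper opens to 87 mm and grips with 3 to 60 N. Pads are 19 mm wide; open, the fingers measure 117 mm over their backs; the gripper's body (75 mm by 190 mm) begins 51 mm behind the grasp point.
Start: joints at [-1.178, 0.332, -0.065, 1.46, 0.022, 1.35, -0.088], TCP at [0.252, 0.572, 0.234] pointing down, gripper open.
Joint ranges: [-2.6, 2.6], [-0.5, 2.12], [-1.47, 1.34], [0.16, 2.42], [-1.27, 4.41], [0.06, 2.06], [-2.6, 2.6]. Speed limits (rad/s): [2.22, 2.22, 2.79, 2.79, 3.14, 3.14, 3.14].

## Interface

Orientations are given as a unit quaternion [x, y, z, w].
In Python, from bench import r, eyes gives the robot as it stands.
- The arm moves only by the shell command python3 -m inch 'ROWS' [FORCE]. ROWS is a JSON object of lists of equal length, an entry for each row: "translation": the shift along the world's x, y, z scaled (see below), a list of three; "rot": the turn, a rotation vector about the world's x, y, z scaled (see below), a list of three; "jaw": the finger opening in mm, from 0 to 87. In form: {"translation": [[tx, ty, tz], ...], "rot": [[ax, ay, az], ...], "jaw": [jaw, ...]}. A call has 1 to 20 rows; each row is the pose to reach, as a shift and turn from the pose measured when the call began; what a row does not reach only later rows make up. The controller multiplies each number of a shift by 100 mm and each number of a turn by 60 degrees. A row lasts 1/10 s, in which the tool goes at most 50 mm and 8.59 degrees, less where a joint would pass 70% of its speed; a pose out of reach is approached as far as the arm can. A call with a number of a shift or a turn outside -1 to 1 is refused whole. A call with a gripper value outside its range is refused whole. The fingers move at their own pace and stop on an object; FORCE is the grip in N (left out, the last holds). Time passes only in rows, so rows that repeat a pose let the fingers close. It gives the time, the measured TCP pose, the force and the opening at its end, in the units of the state.
- r.read_state(): the state, without advancing time (a new reading comes with each control period).
- eyes.camera(name): name is "scene" or "top" or "wrist"; returns the picture (420x560x3 uint8, blue, green, red); there is no depth.
- eyes.calibration(name): a dict with "fx", "fy", "cx", "cy" (pixels), "distortion" ([k1, k2, p1, p2, k3] as OpenCV has them; the pictures are not rectified), "R" (3x3) and "t" (3): a world point X has camera coordinates R X + t; the wrist camera has in their place "hand_eye" (4x4, takes a point from camera to tool coordinates, whose origin is the TCP and whose axes are the flange's). Camera axes: x right, y down, z forward; pixel columns grow to the right and rows downward; lengths in m; the calibration is good to about 2 mm. A picture is of the moment at which its call begins: read the wrist's pose just before it. calibration takes no time and is no camera call.
- r.close_job(): hands the job in, once; it reports no verdict.
The state is a dict: "time": time; "joint_positions": joint angles; "joint_vel": joint speeds; "joint_torque": joint torques, N m; "ee_pos": TCP position; "eef_rot": TCP orientation; "ft_force": force on the tool from outside, world axes, zero at the start; "torque": the same for the moment, N m; "width": finger opening in m.
Only numpy, scipy, OpenCV 4.12 (cv2) and the standard library are available. Lean on these libraries where they do the work, as an engineer would, in place of code of your own. Each camera call takes 0.05 s, during which the arm holds its last target. There are 200 camera calls.

## Working session

There is one attempt and no reset: what is moved stays moved. The work goes in short steps, Python scripts to look and compute and a shell command to move; the robot and the scene stay as the last step left them, time stands still between calls to the robot, and variables do not carry over. Pictures are saved under pics/ and viewed, about 8 in all and at most 12, crops included, and the job is handed in when it is done.

```bash
mkdir -p pics; ls
python3 - <<'E'
from bench import r, eyes
import cv2
s=r.read_state(); print(s)
for n in("scene","top"):
    cv2.imwrite(f"pics/{n}0.png",eyes.camera(n)); c=eyes.calibration(n); print(n,c)
print(eyes.calibration("wrist"))
E
```

```text
pics
{'time': 0.0, 'joint_positions': array([-1.17761006,  0.3328743 , -0.06465794,  1.46093104,  0.02158903,
        1.3499179 , -0.08849937]), 'joint_vel': array([-0.00067721, -0.00040845, -0.00034563,  0.00185355, -0.00228959,
        0.00055086,  0.00108116]), 'joint_torque': array([-1.61606640e-03, -6.23277497e+01,  2.36715964e-02, -3.89902210e+01,
       -6.14076597e-02,  3.95386107e-02,  1.33779745e-04]), 'ee_pos': array([0.25231717, 0.57139649, 0.23275722]), 'eef_rot': array([ 2.06408966e-01,  9.78465545e-01, -7.08866879e-04, -1.13697973e-04]), 'ft_force': array([ 0.46247761, -0.66099854,  0.28202722]), 'torque': array([-0.01493885,  0.01129953,  0.02213041]), 'width': 0.08705621217961086}
scene {'fx': 441.9509463748881, 'fy': 441.9509463748881, 'cx': 277.9248794080203, 'cy': 203.87739377313798, 'distortion': array([-0.08717618,  0.        ,  0.        ,  0.        ,  0.        ]), 'R': array([[-0.03613983,  0.99918926,  0.0177406 ],
       [ 0.79916651,  0.03955474, -0.5998069 ],
       [-0.60002234, -0.00749923, -0.7999481 ]]), 't': array([-0.03442355, -0.43464175,  1.60584
[... 250 characters left out ...]
2354],
       [-0.99876132, -0.01893164, -0.04601545],
       [ 0.04631802, -0.01586631, -0.99880073]]), 't': array([0.01714919, 0.58297592, 1.57869094])}
{'fx': 370.78544335005125, 'fy': 370.78544335005125, 'cx': 280.5971491407369, 'cy': 199.08125693884003, 'distortion': array([-0.02866964,  0.        ,  0.        ,  0.        ,  0.        ]), 'hand_eye': array([[-8.50000732e-05, -9.68615504e-01, -2.48563872e-01,
         6.74323649e-02],
       [ 9.99999465e-01, -3.38468065e-04,  9.76993905e-04,
        -1.01380357e-05],
       [-1.03046238e-03, -2.48563656e-01,  9.68615015e-01,
        -1.51255808e-01],
       [ 0.00000000e+00,  0.00000000e+00,  0.00000000e+00,
         1.00000000e+00]])}
```

View pics/top0.png

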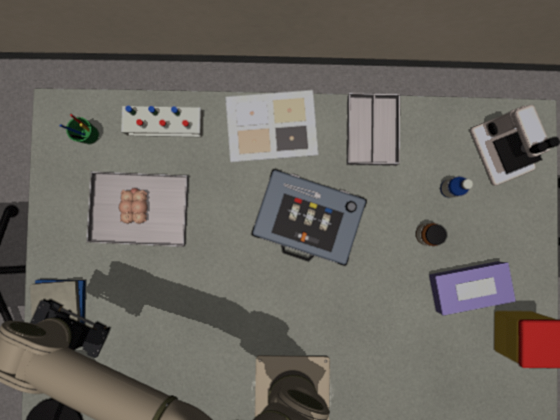

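View pics/scene0.png

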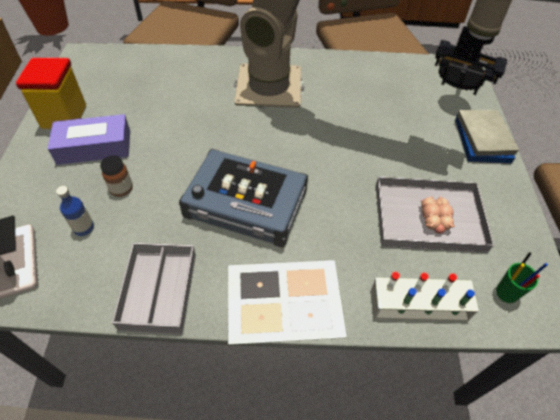

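Top view: case centred near (310,217), the handle at (297,253), and three wheels near (294,212), (310,216), (326,222). The bolt is at (303,237). Next I'll get a coarse pose so I can bring the wrist camera over.

```bash
cat > h.py <<'E'
import numpy as np, cv2
from bench import r, eyes
from scipy.spatial.transform import Rotation as Ro
def cam(n,s=None):
    c=eyes.calibration(n); K=np.array([[c['fx'],0,c['cx']],[0,c['fy'],c['cy']],[0,0,1]])
    if n!='wrist': return K,c['distortion'],c['R'],np.array(c['t'])
    T=np.eye(4); T[:3,:3]=Ro.from_quat(s['eef_rot']).as_matrix(); T[:3,3]=s['ee_pos']
    W=np.linalg.inv(T@c['hand_eye']); return K,c['distortion'],W[:3,:3],W[:3,3]
def ray(C,px,z):
    K,d,R,t=C; u=cv2.undistortPoints(np.array([px],float).reshape(-1,1,2),K,d)[0,0]
    o=-R.T@t; v=R.T@np.array([*u,1]); return o+v*(z-o[2])/v[2]
def proj(C,X):
    K,d,R,t=C; return cv2.projectPoints(np.array(X,float).reshape(-1,1,3),cv2.Rodrigues(np.array(R))[0],t,K,d)[0].reshape(-1,2)
E
python3 - <<'E'
from h import *
C=cam('top')
for p in [(294,212),(310,216),(326,222),(303,237)]: print(ray(C,p,.1))
E
```

```text
[0.56101053 0.00490471 0.1       ]
[ 0.55001223 -0.0428528   0.1       ]
[ 0.53306335 -0.09073239  0.1       ]
[ 0.48735713 -0.02308427  0.1       ]
```

```bash
python3 -m inch '{"translation":[[0.15,-0.3,0.1],[0.32,-0.65,0.15],[0.5,-1,0.2]],"rot":[[0,0,-0.08],[0,0,-0.16],[0,0,-0.24]],"jaw":[0,0,0]}' 10
python3 -m inch '{"translation":[[0.17,-0.33,0.1],[0.33,-0.67,0.15],[0.5,-1,0.15]],"rot":[[0,0,-0.08],[0,0,-0.16],[0,0,-0.24]],"jaw":[0,0,0]}'
python3 -m inch '{"translation":[[0.17,-0.33,0.1],[0.33,-0.67,0.15],[0.5,-1,0.15]],"rot":[[0,0,-0.08],[0,0,-0.16],[0,0,-0.24]],"jaw":[0,0,0]}'
python3 -m inch '{"translation":[[0.17,-0.33,0.1],[0.33,-0.67,0.15],[0.5,-1,0.15]],"rot":[[0,0,-0.08],[0,0,-0.16],[0,0,-0.24]],"jaw":[0,0,0]}'
python3 -m inch '{"translation":[[0.17,-0.33,0.1],[0.33,-0.67,0.15],[0.5,-1,0.15]],"rot":[[0,0,-0.08],[0,0,-0.16],[0,0,-0.24]],"jaw":[0,0,0]}'
```

```text
time: 0.4
ee_pos: [0.3025, 0.4702, 0.2525]
eef_rot: [0.329, 0.944, -0.001, -0.0]
ft_force: [0.6, -1.0, -0.3]
width: 0.0706
time: 0.7
ee_pos: [0.3531, 0.3688, 0.2681]
eef_rot: [0.446, 0.895, -0.001, -0.0]
ft_force: [-0.6, -0.4, 0.5]
width: 0.0474
time: 1.0
ee_pos: [0.4036, 0.2673, 0.2837]
eef_rot: [0.556, 0.831, 0.0, -0.0]
ft_force: [1.5, -0.5, -0.7]
width: 0.0229
time: 1.3
ee_pos: [0.4542, 0.1658, 0.2994]
eef_rot: [0.657, 0.754, 0.001, -0.0]
ft_force: [1.3, 0.1, 0.4]
width: 0.0025
time: 1.6
ee_pos: [0.5048, 0.0642, 0.315]
eef_rot: [0.748, 0.664, 0.001, -0.0]
ft_force: [1.6, 0.8, -0.1]
width: 0.0003
```

```bash
python3 -m inch '{"translation":[[0.14,-0.33,-0.05],[0.27,-0.67,-0.1],[0.4,-1,-0.15],[0.4,-1,-0.15]],"rot":[[0,0,-0.06],[0,0,-0.11],[0,0,-0.16],[0,0,-0.16]],"jaw":[0,0,0,0]}'
python3 - <<'E'
from h import *
s=r.read_state(); print(s['ee_pos'],s['eef_rot'])
im=eyes.camera('wrist'); cv2.imwrite('pics/w1.png',im); np.save('w1.npy',dict(p=s['ee_pos'],q=s['eef_rot']),allow_pickle=True)
cv2.imwrite('pics/w1v.png',cv2.resize(im,(800,600)))
E
```

```text
time: 2.0
ee_pos: [0.5449, -0.0412, 0.2991]
eef_rot: [0.803, 0.596, -0.0, 0.001]
ft_force: [-0.1, 0.3, 0.1]
width: 0.0005
[ 0.54486232 -0.04123485  0.29908848] [ 8.03319697e-01  5.95547723e-01 -3.68594819e-05  6.11219763e-04]
```

View pics/w1v.png

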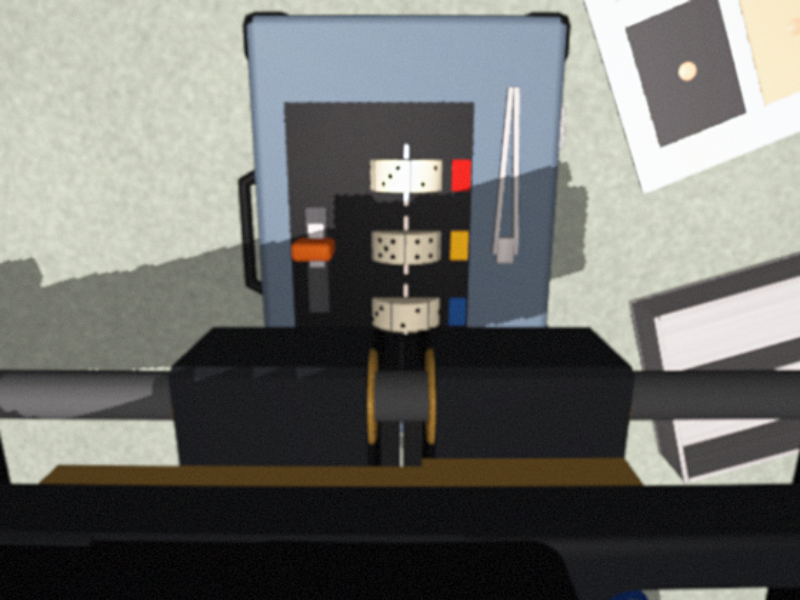

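Run:
```python
import cv2
im=cv2.imread('pics/w1.png')[98:238,245:340]
im=cv2.resize(im,None,fx=5.7,fy=5.7,interpolation=cv2.INTER_CUBIC); cv2.imwrite('pics/w1c.png',cv2.rotate(im,cv2.ROTATE_90_COUNTERCLOCKWISE))
```

```text
(no output)
```

View pics/w1c.png

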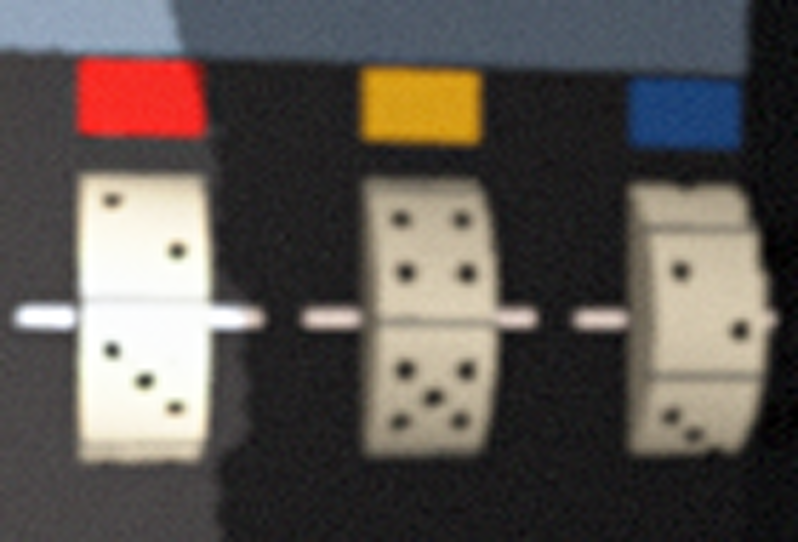

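Reading the crop:
- **Red:** the 2/3 boundary is at the marks, v≈300 against 317.
- **Yellow:** the 4/5 boundary is at the marks, v≈322 against 317.
- **Blue:** the number 2 is near the top, between boundaries at 228 and 377.

Next I'll fit the case pose and the wheel angles.

```bash
cat > fit.py <<'E'
from h import *
from scipy.optimize import least_squares
d=np.load('w1.npy',allow_pickle=True).item(); C=cam('wrist',dict(ee_pos=d['p'],eef_rot=d['q']))
o=lambda u,v:((340-(v+.5)/5.7-.5),(98+(u+.5)/5.7-.5))
top=[(212,300,38),(498,322,-10),(772,305,-58),(80,300,58),(650,302,-38)]
lines=[(45,317),(238,317),(330,318),(517,318),(600,318)]
def W(p,X):
    X=np.array(X)/1000.; c,s=np.cos(p[3]),np.sin(p[3])
    return np.c_[p[0]+c*X[:,0]-s*X[:,1],p[1]+s*X[:,0]+c*X[:,1],p[2]+X[:,2]]
def f(p):
    a=proj(C,W(p,[(0,y,98) for _,_,y in top]))-[o(u,v) for u,v,_ in top]
    # lines: pixel ray at z -> case x = 0
    L=[ray(C,o(*q),p[2]+.0815) for q in lines]
    lx=[((l[0]-p[0])*np.cos(p[3])+(l[1]-p[1])*np.sin(p[3]))*1000 for l in L]
    t=proj(C,W(p,[(-62,0,109)]))-np.array([[219,170.]])
    return np.r_[a[:,1],lx,0.7*t[0,0]*0.5,(p[2]-.004)/.003]
s=least_squares(f,[.548,-.043,.004,-.29]); p=s.x; 
if __name__=='__main__':
    print(p,np.round(s.fun,2))
    print('lines y',[round(((-(l[0]-p[0])*np.sin(p[3])+(l[1]-p[1])*np.cos(p[3]))*1000),1) for l in [ray(C,o(*q),p[2]+.0815) for q in lines]])
    for y,vs,n in [(48,300,145),(0,322,437),(-48,228,710),(-48,377,710)]:
        g=lambda t:proj(C,W(p,[(26*np.sin(t),y,72+26*np.cos(t))]))[0,0]-o(n,vs)[0]
        from scipy.optimize import brentq; print(y,vs,'boundary angle toward +x',brentq(g,-1.2,1.2))
    print('tops',W(p,[(0,48,98),(0,0,98),(0,-48,98),(-62,0,109)]),'tool yaw',np.arctan2(*Ro.from_quat(d['q']).as_matrix()[[1,0],[1,1]]))
E
python3 fit.py
```

```text
[ 0.54899696 -0.03976155  0.0041316  -0.29435547] [-0.57 -0.19 -0.93  0.53  1.14 -0.02  0.02 -0.13 -0.08 -0.06 -0.71  0.04]
lines y [np.float64(63.9), np.float64(31.8), np.float64(16.0), np.float64(-17.2), np.float64(-32.4)]
48 300 boundary angle toward +x 0.10011984057751247
0 322 boundary angle toward +x -0.03540564585041921
-48 228 boundary angle toward +x 0.6453787533473423
-48 377 boundary angle toward +x -0.41253425491858703
tops [[ 0.56292287  0.00617394  0.1021316 ]
 [ 0.54899696 -0.03976155  0.1021316 ]
 [ 0.53507105 -0.08569704  0.1021316 ]
 [ 0.48966362 -0.02177392  0.1131316 ]] tool yaw -0.29490107860508824
```

Fit residuals are about 1 px or less, and the tool is already aligned with the case. Red needs -0.62 rad (16 mm towards -x), yellow +0.56 and blue +0.93. Next I'll approach red at case x = +8 and touch down slowly, with a force check between steps.

```bash
cat > chk.py <<'E'
import sys
from bench import r
fs=r.read_state()['ft_force']; sys.exit(0 if fs[2]<float(sys.argv[1]) else 1)
E
python3 -m inch '{"translation":[[0.13,0.23,-0.3],[0.26,0.45,-0.65],[0.26,0.45,-1],[0.26,0.45,-1]],"rot":[[0,0,0],[0,0,0],[0,0,0],[0,0,0]],"jaw":[0,0,0,0]}'
python3 -m inch '{"translation":[[0,0,-0.3],[0,0,-0.55],[0,0,-0.72],[0,0,-0.75],[0,0,-0.75]],"rot":[[0,0,0],[0,0,0],[0,0,0],[0,0,0],[0,0,0]],"jaw":[0,0,0,0,0]}'
```

```text
time: 2.45
ee_pos: [0.5679, 0.0083, 0.1948]
eef_rot: [0.801, 0.598, -0.003, -0.002]
ft_force: [-0.5, -0.7, -1.1]
width: 0.0007
time: 2.95
ee_pos: [0.5684, 0.0084, 0.1212]
eef_rot: [0.801, 0.598, -0.003, -0.002]
ft_force: [-0.7, -0.6, 0.2]
width: 0.0005
```

```bash
python3 -m inch '{"translation":[[0.022,-0.045,-0.01],[0.022,-0.045,-0.02]],"rot":[[0,0,0],[0,0,0]],"jaw":[0,0]}'
python3 chk.py 4 && python3 -m inch '{"translation":[[0,0,-0.007],[0,0,-0.014],[0,0,-0.014]],"rot":[[0,0,0],[0,0,0],[0,0,0]],"jaw":[0,0,0]}'
python3 chk.py 4 && python3 -m inch '{"translation":[[0,0,-0.007],[0,0,-0.014],[0,0,-0.014]],"rot":[[0,0,0],[0,0,0],[0,0,0]],"jaw":[0,0,0]}'
python3 chk.py 4 && python3 -m inch '{"translation":[[0,0,-0.005],[0,0,-0.01],[0,0,-0.01]],"rot":[[0,0,0],[0,0,0],[0,0,0]],"jaw":[0,0,0]}'
python3 chk.py 4 && python3 -m inch '{"translation":[[0,0,-0.005],[0,0,-0.01],[0,0,-0.01]],"rot":[[0,0,0],[0,0,0],[0,0,0]],"jaw":[0,0,0]}'
python3 chk.py 4 && python3 -m inch '{"translation":[[0,0,-0.005],[0,0,-0.01],[0,0,-0.01]],"rot":[[0,0,0],[0,0,0],[0,0,0]],"jaw":[0,0,0]}'
```

```text
time: 3.15
ee_pos: [0.5717, 0.0031, 0.1209]
eef_rot: [0.801, 0.598, -0.002, -0.001]
ft_force: [0.1, -1.0, 1.0]
width: 0.0006
time: 3.45
ee_pos: [0.5717, 0.0032, 0.1197]
eef_rot: [0.801, 0.598, -0.002, -0.001]
ft_force: [-0.6, 0.1, -0.6]
width: 0.0003
time: 3.75
ee_pos: [0.5716, 0.0032, 0.1181]
eef_rot: [0.801, 0.598, -0.002, -0.001]
ft_force: [-0.1, -0.1, 0.3]
width: 0.0005
time: 4.05
ee_pos: [0.5716, 0.0033, 0.117]
eef_rot: [0.801, 0.598, -0.002, -0.001]
ft_force: [-0.6, -0.3, -1.3]
width: 0.0011
time: 4.35
ee_pos: [0.5715, 0.0032, 0.1159]
eef_rot: [0.801, 0.598, -0.002, -0.001]
ft_force: [-0.8, 0.6, 0.3]
width: 0.0006
time: 4.65
ee_pos: [0.5715, 0.0032, 0.1148]
eef_rot: [0.801, 0.598, -0.002, -0.001]
ft_force: [-0.4, -0.0, 0.8]
width: 0.0009
```

```bash
python3 chk.py 4 && python3 -m inch '{"translation":[[0,0,-0.005],[0,0,-0.01],[0,0,-0.01]],"rot":[[0,0,0],[0,0,0],[0,0,0]],"jaw":[0,0,0]}'
python3 chk.py 4 && python3 -m inch '{"translation":[[0,0,-0.005],[0,0,-0.01],[0,0,-0.01]],"rot":[[0,0,0],[0,0,0],[0,0,0]],"jaw":[0,0,0]}'
python3 chk.py 4 && python3 -m inch '{"translation":[[0,0,-0.005],[0,0,-0.01],[0,0,-0.01]],"rot":[[0,0,0],[0,0,0],[0,0,0]],"jaw":[0,0,0]}'
python3 chk.py 4 && python3 -m inch '{"translation":[[0,0,-0.005],[0,0,-0.01],[0,0,-0.01]],"rot":[[0,0,0],[0,0,0],[0,0,0]],"jaw":[0,0,0]}'
python3 chk.py 4 && python3 -m inch '{"translation":[[0,0,-0.005],[0,0,-0.01],[0,0,-0.01]],"rot":[[0,0,0],[0,0,0],[0,0,0]],"jaw":[0,0,0]}'
```

```text
time: 4.95
ee_pos: [0.5716, 0.0032, 0.114]
eef_rot: [0.801, 0.598, -0.002, -0.001]
ft_force: [-1.0, 0.1, 1.9]
width: 0.0008
time: 5.25
ee_pos: [0.5717, 0.0032, 0.1133]
eef_rot: [0.801, 0.598, -0.002, -0.001]
ft_force: [-2.6, 0.1, 6.8]
width: 0.0004
```

```bash
python3 -m inch '{"translation":[[0,0,-0.005],[0,0,-0.01]],"rot":[[0,0,0],[0,0,0]],"jaw":[0,0]}'
python3 -m inch '{"translation":[[-0.011,0.003,-0.005],[-0.023,0.007,-0.005],[-0.034,0.01,-0.005],[-0.045,0.014,-0.005]],"rot":[[0,0,0],[0,0,0],[0,0,0],[0,0,0]],"jaw":[0,0,0,0]}'
```

```text
time: 5.45
ee_pos: [0.5718, 0.0032, 0.1129]
eef_rot: [0.801, 0.598, -0.001, -0.001]
ft_force: [-3.0, -0.4, 9.7]
width: 0.0005
time: 5.85
ee_pos: [0.5693, 0.004, 0.1137]
eef_rot: [0.802, 0.598, 0.0, 0.0]
ft_force: [4.1, -2.7, 5.6]
width: 0.0006
```

```bash
python3 -m inch '{"translation":[[-0.005,0.001,-0.006],[-0.01,0.003,-0.012],[-0.022,0.007,-0.014],[-0.033,0.01,-0.014]],"rot":[[0,0,0],[0,0,0],[0,0,0],[0,0,0]],"jaw":[0,0,0,0]}'
```

```text
time: 6.25
ee_pos: [0.568, 0.0043, 0.1137]
eef_rot: [0.802, 0.598, 0.002, 0.002]
ft_force: [4.7, -3.0, 7.5]
width: 0.0004
```

```bash
python3 -m inch '{"translation":[[-0.01,0.003,-0.008],[-0.021,0.006,-0.016],[-0.033,0.01,-0.018],[-0.045,0.014,-0.018],[-0.056,0.017,-0.018],[-0.067,0.02,-0.018],[-0.077,0.023,-0.018]],"rot":[[0,0,0],[0,0,0],[0,0,0],[0,0,0],[0,0,0],[0,0,0],[0,0,0]],"jaw":[0,0,0,0,0,0,0]}'
```

```text
time: 6.95
ee_pos: [0.5625, 0.006, 0.1136]
eef_rot: [0.802, 0.597, 0.004, 0.004]
ft_force: [3.9, -1.9, 8.9]
width: 0.0008
```

```bash
python3 -m inch '{"translation":[[-0.01,0.003,-0.008],[-0.021,0.006,-0.016],[-0.033,0.01,-0.018],[-0.045,0.014,-0.018],[-0.056,0.017,-0.018],[-0.067,0.02,-0.018],[-0.077,0.023,-0.018],[-0.081,0.025,-0.018]],"rot":[[0,0,0],[0,0,0],[0,0,0],[0,0,0],[0,0,0],[0,0,0],[0,0,0],[0,0,0]],"jaw":[0,0,0,0,0,0,0,0]}'
python3 -m inch '{"translation":[[0,0,0.02],[0,0,0.1],[0,0,0.35],[0.1,0.2,0.8],[0.1,0.5,1],[0.1,0.5,1]],"rot":[[0,0,0],[0,0,0],[0,0,0],[0,0,0],[0,0,0],[0,0,0]],"jaw":[0,0,0,0,0,0]}'
cat > look.py <<'E'
import sys
from h import *
n=sys.argv[1]; s=r.read_state(); im=eyes.camera('wrist'); C=cam('wrist',s); cv2.imwrite(f'pics/{n}.png',im)
np.save(n+'.npy',dict(p=s['ee_pos'],q=s['eef_rot']),allow_pickle=True)
from fit import p,W
c=proj(C,W(p,[(0,0,90)]))[0]; print(c)
x0,y0=int(c[0]-50),int(max(0,c[1]-75)); print(x0,y0)
y1=min(420,y0+140); q=cv2.resize(im[y0:y1,x0:x0+100],None,fx=5.7,fy=5.7,interpolation=cv2.INTER_CUBIC)
cv2.imwrite(f'pics/{n}c.png',cv2.rotate(q,cv2.ROTATE_90_COUNTERCLOCKWISE))
E
python3 look.py w2
```

```text
time: 7.75
ee_pos: [0.5564, 0.0079, 0.1134]
eef_rot: [0.802, 0.597, 0.006, 0.005]
ft_force: [2.3, -2.1, 8.5]
width: 0.0006
time: 8.35
ee_pos: [0.5676, 0.0629, 0.2166]
eef_rot: [0.8, 0.599, 0.009, 0.005]
ft_force: [0.9, 0.8, 0.4]
width: 0.0006
[290.80222396 318.47422706]
240 243
```

View pics/w2c.png

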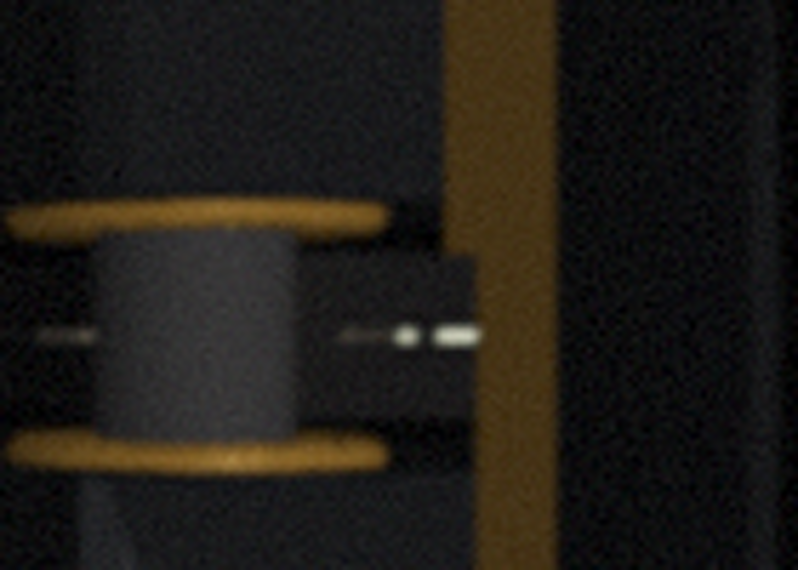

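The view is blocked by the gripper because I moved the wrong way along y. I'll move to -y, level the tool and look again.

```bash
cat > rel.py <<'E'
# prints shift (units) and turn (units) from current pose to case x,y(mm) TCP z(m), tool down & aligned
import sys
from h import *
from fit import p,W
x,y,z=map(float,sys.argv[1:]); s=r.read_state()
g=W(p,[(x,y,0)])[0]; g[2]=z
c,sn=np.cos(p[3]),np.sin(p[3]); G=np.array([[-sn,c,0],[c,sn,0],[0,0,-1]]).T
print('t',s['time'],'shift',np.round((g-s['ee_pos'])/.1,3),'rot',np.round((Ro.from_matrix(G)*Ro.from_quat(s['eef_rot']).inv()).as_rotvec()/(np.pi/3),3),'F',np.round(s['ft_force'],1))
E
python3 rel.py 0 -25 .26
```

```text
t 8.4 shift [-0.25  -1.241  0.453] rot [-0.     0.017 -0.007] F [ 0.2  0.3 -0.4]
```

```bash
python3 -m inch '{"translation":[[-0.07,-0.35,0.25],[-0.15,-0.7,0.5],[-0.2,-1,0.6],[-0.2,-1,0.6]],"rot":[[0,0.008,0],[0,0.017,-0.007],[0,0.017,-0.007],[0,0.017,-0.007]],"jaw":[0,0,0,0]}'
python3 look.py w3
```

```text
time: 8.8
ee_pos: [0.5461, -0.0457, 0.276]
eef_rot: [0.805, 0.593, 0.0, 0.001]
ft_force: [0.2, 0.0, 0.5]
width: 0.0003
[281.15659341 173.33756222]
231 98
```

View pics/w3c.png

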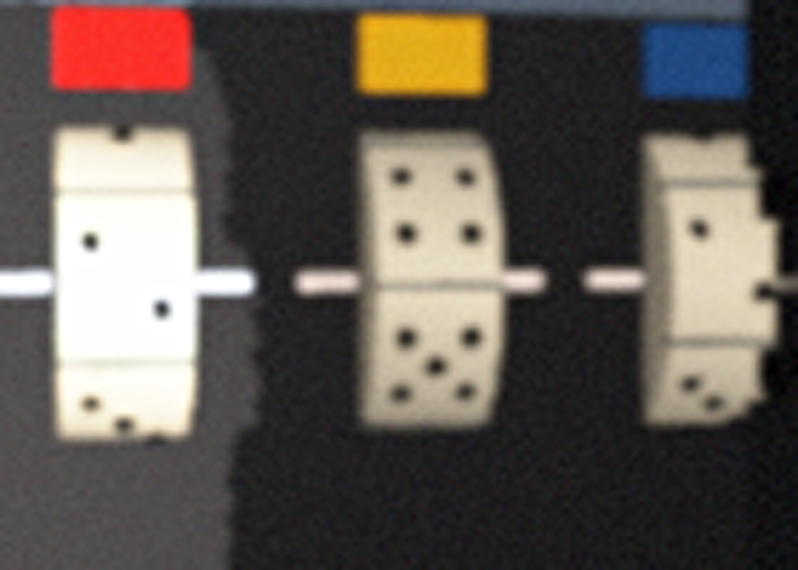

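Red now shows 2: its boundaries are at v=190 and 362, and the midpoint 276 compares with the line at 282, about 0.04 rad off. Yellow and blue are unchanged. Next is yellow.

```bash
python3 rel.py -7.5 0 .118
```

```text
t 8.85 shift [-0.043  0.052 -1.568] rot [ 0.    -0.     0.004] F [-0.8  0.9 -0.4]
```

```bash
python3 -m inch '{"translation":[[-0.043,0.052,-0.35],[-0.043,0.052,-0.7],[-0.043,0.052,-0.9],[-0.043,0.052,-0.9]],"rot":[[0,0,0.004],[0,0,0.004],[0,0,0.004],[0,0,0.004]],"jaw":[0,0,0,0]}'
python3 -m inch '{"translation":[[0,0,-0.3],[0,0,-0.55],[0,0,-0.6],[0,0,-0.6]],"rot":[[0,0,0],[0,0,0],[0,0,0],[0,0,0]],"jaw":[0,0,0,0]}'
python3 rel.py -7.5 0 .1165
```

```text
time: 9.25
ee_pos: [0.5395, -0.0368, 0.1811]
eef_rot: [0.803, 0.596, -0.003, -0.002]
ft_force: [-0.6, -0.1, -0.8]
width: 0.0006
time: 9.65
ee_pos: [0.5394, -0.0366, 0.1214]
eef_rot: [0.803, 0.596, -0.004, -0.002]
ft_force: [0.6, 0.0, 0.5]
width: 0.0009
t 9.65 shift [ 0.024 -0.009 -0.049] rot [ 0.001 -0.007 -0.001] F [0.6 0.  0.5]
```

```bash
python3 -m inch '{"translation":[[0.024,-0.009,-0.02],[0.024,-0.009,-0.045],[0.024,-0.009,-0.049],[0.024,-0.009,-0.049]],"rot":[[0,-0.007,0],[0,-0.007,0],[0,-0.007,0],[0,-0.007,0]],"jaw":[0,0,0,0]}'
python3 chk.py 4 && python3 -m inch '{"translation":[[0,0,-0.005],[0,0,-0.01],[0,0,-0.01]],"rot":[[0,0,0],[0,0,0],[0,0,0]],"jaw":[0,0,0]}'
python3 chk.py 4 && python3 -m inch '{"translation":[[0,0,-0.005],[0,0,-0.01],[0,0,-0.01]],"rot":[[0,0,0],[0,0,0],[0,0,0]],"jaw":[0,0,0]}'
python3 chk.py 4 && python3 -m inch '{"translation":[[0,0,-0.005],[0,0,-0.01],[0,0,-0.01]],"rot":[[0,0,0],[0,0,0],[0,0,0]],"jaw":[0,0,0]}'
python3 chk.py 4 && python3 -m inch '{"translation":[[0,0,-0.005],[0,0,-0.01],[0,0,-0.01]],"rot":[[0,0,0],[0,0,0],[0,0,0]],"jaw":[0,0,0]}'
python3 rel.py 7 0 .1135
```

```text
time: 10.05
ee_pos: [0.542, -0.0375, 0.1169]
eef_rot: [0.803, 0.596, -0.0, 0.0]
ft_force: [-0.3, -0.6, -0.8]
width: 0.0008
time: 10.35
ee_pos: [0.542, -0.0375, 0.1159]
eef_rot: [0.803, 0.596, -0.0, 0.001]
ft_force: [-0.1, 0.2, -0.7]
width: 0.0004
time: 10.65
ee_pos: [0.5419, -0.0375, 0.1148]
eef_rot: [0.803, 0.596, -0.0, 0.0]
ft_force: [0.4, -0.0, 0.2]
width: 0.0004
time: 10.95
ee_pos: [0.542, -0.0376, 0.114]
eef_rot: [0.803, 0.596, -0.0, 0.0]
ft_force: [-1.8, 0.1, 3.3]
width: 0.0007
time: 11.25
ee_pos: [0.5421, -0.0375, 0.1135]
eef_rot: [0.803, 0.596, -0.0, 0.0]
ft_force: [-3.1, 0.1, 8.4]
width: 0.0007
t 11.25 shift [ 0.136 -0.042  0.   ] rot [ 0.001  0.    -0.   ] F [-3.1  0.1  8.4]
```

```bash
python3 -m inch '{"translation":[[0.005,-0.001,-0.01],[0.018,-0.005,-0.018],[0.032,-0.01,-0.018],[0.046,-0.014,-0.018],[0.06,-0.018,-0.018],[0.074,-0.022,-0.018],[0.08,-0.024,-0.018]],"rot":[[0,0,0],[0,0,0],[0,0,0],[0,0,0],[0,0,0],[0,0,0],[0,0,0]],"jaw":[0,0,0,0,0,0,0]}'
python3 rel.py 7 0 .1135
```

```text
time: 11.95
ee_pos: [0.5508, -0.0401, 0.113]
eef_rot: [0.803, 0.596, 0.001, 0.001]
ft_force: [-5.5, -0.2, 16.3]
width: 0.0005
t 11.95 shift [ 0.049 -0.016  0.005] rot [ 0.     0.002 -0.   ] F [-5.5 -0.2 16.3]
```

```bash
python3 -m inch '{"translation":[[0.012,-0.004,-0.008],[0.024,-0.007,-0.009],[0.036,-0.011,-0.009],[0.046,-0.014,-0.009],[0.052,-0.016,-0.009],[0.052,-0.016,-0.009]],"rot":[[0,0,0],[0,0,0],[0,0,0],[0,0,0],[0,0,0],[0,0,0]],"jaw":[0,0,0,0,0,0]}'
python3 rel.py 7 0 .1135
```

```text
time: 12.55
ee_pos: [0.5565, -0.0419, 0.1131]
eef_rot: [0.803, 0.596, 0.001, 0.001]
ft_force: [-2.3, 0.3, 11.8]
width: 0.0003
t 12.55 shift [-0.008  0.001  0.004] rot [ 0.     0.003 -0.   ] F [-2.3  0.3 11.8]
```

```bash
python3 -m inch '{"translation":[[0,0,0.02],[0,0,0.1],[0,0,0.25],[0,0,0.25]],"rot":[[0,0,0],[0,0,0],[0,0,0],[0,0,0]],"jaw":[0,0,0,0]}'
python3 rel.py -7 -48 .120
```

```text
time: 12.95
ee_pos: [0.5578, -0.042, 0.1405]
eef_rot: [0.803, 0.596, 0.003, 0.002]
ft_force: [0.1, 0.3, 0.4]
width: 0.0007
t 12.95 shift [-0.294 -0.416 -0.205] rot [-0.     0.006  0.   ] F [0.1 0.3 0.4]
```

```bash
python3 -m inch '{"translation":[[-0.15,-0.2,0],[-0.294,-0.416,0],[-0.294,-0.416,-0.1],[-0.294,-0.416,-0.2],[-0.294,-0.416,-0.2]],"rot":[[0,0.006,0],[0,0.006,0],[0,0.006,0],[0,0.006,0],[0,0.006,0]],"jaw":[0,0,0,0,0]}'
python3 rel.py -7 -48 .1165
```

```text
time: 13.45
ee_pos: [0.5275, -0.083, 0.1188]
eef_rot: [0.803, 0.596, -0.001, -0.001]
ft_force: [0.4, 0.3, -0.1]
width: 0.0006
t 13.45 shift [ 0.009 -0.007 -0.023] rot [-0.    -0.002 -0.001] F [ 0.4  0.3 -0.1]
```

```bash
python3 -m inch '{"translation":[[0.009,-0.007,-0.02],[0.009,-0.007,-0.03],[0.009,-0.007,-0.033],[0.009,-0.007,-0.033]],"rot":[[0,-0.002,0],[0,-0.002,0],[0,-0.002,0],[0,-0.002,0]],"jaw":[0,0,0,0]}'
python3 chk.py 4 && python3 -m inch '{"translation":[[0,0,-0.005],[0,0,-0.01],[0,0,-0.01]],"rot":[[0,0,0],[0,0,0],[0,0,0]],"jaw":[0,0,0]}'
python3 chk.py 4 && python3 -m inch '{"translation":[[0,0,-0.005],[0,0,-0.01],[0,0,-0.01]],"rot":[[0,0,0],[0,0,0],[0,0,0]],"jaw":[0,0,0]}'
python3 chk.py 4 && python3 -m inch '{"translation":[[0,0,-0.005],[0,0,-0.01],[0,0,-0.01]],"rot":[[0,0,0],[0,0,0],[0,0,0]],"jaw":[0,0,0]}'
python3 rel.py 6 -48 .1135
```

```text
time: 13.85
ee_pos: [0.5286, -0.0836, 0.1156]
eef_rot: [0.803, 0.596, -0.0, -0.0]
ft_force: [-0.7, -0.2, 0.6]
width: 0.0004
time: 14.15
ee_pos: [0.5286, -0.0836, 0.1146]
eef_rot: [0.803, 0.596, -0.0, -0.0]
ft_force: [1.2, 0.4, 0.2]
width: 0.0007
time: 14.45
ee_pos: [0.5287, -0.0836, 0.1139]
eef_rot: [0.803, 0.596, 0.0, -0.0]
ft_force: [-1.8, 0.1, 3.9]
width: 0.0001
time: 14.75
ee_pos: [0.5288, -0.0836, 0.1134]
eef_rot: [0.803, 0.596, 0.0, -0.0]
ft_force: [-4.1, 0.4, 9.0]
width: 0.0006
t 14.75 shift [ 0.12  -0.038  0.001] rot [-0.001  0.    -0.001] F [-4.1  0.4  9. ]
```

```bash
python3 -m inch '{"translation":[[0.005,-0.001,-0.008],[0.018,-0.005,-0.014],[0.032,-0.01,-0.014],[0.046,-0.014,-0.014],[0.06,-0.018,-0.014],[0.074,-0.022,-0.014],[0.088,-0.027,-0.014],[0.102,-0.031,-0.014],[0.11,-0.033,-0.014]],"rot":[[0,0,0],[0,0,0],[0,0,0],[0,0,0],[0,0,0],[0,0,0],[0,0,0],[0,0,0],[0,0,0]],"jaw":[0,0,0,0,0,0,0,0,0]}'
python3 -m inch '{"translation":[[0,0,0.02],[0,0,0.07],[0,0,0.07]],"rot":[[0,0,0],[0,0,0],[0,0,0]],"jaw":[0,0,0]}'
python3 rel.py -6.5 -48 .1165
```

```text
time: 15.65
ee_pos: [0.5403, -0.0871, 0.1131]
eef_rot: [0.803, 0.596, 0.001, 0.0]
ft_force: [-4.2, 0.3, 12.5]
width: 0.0005
time: 15.95
ee_pos: [0.5406, -0.0871, 0.1206]
eef_rot: [0.803, 0.596, 0.001, 0.0]
ft_force: [-0.3, -0.9, 0.7]
width: 0.0003
t 15.95 shift [-0.118  0.033 -0.041] rot [-0.001  0.002 -0.001] F [-0.3 -0.9  0.7]
```

Moved about 12 mm. Second stroke of the blue wheel:

```bash
python3 -m inch '{"translation":[[-0.06,0.017,0],[-0.118,0.033,0],[-0.118,0.033,-0.03],[-0.118,0.033,-0.05],[-0.118,0.033,-0.05]],"rot":[[0,0.002,0],[0,0.002,0],[0,0.002,0],[0,0.002,0],[0,0.002,0]],"jaw":[0,0,0,0,0]}'
python3 chk.py 4 && python3 -m inch '{"translation":[[0,0,-0.005],[0,0,-0.01],[0,0,-0.01]],"rot":[[0,0,0],[0,0,0],[0,0,0]],"jaw":[0,0,0]}'
python3 chk.py 4 && python3 -m inch '{"translation":[[0,0,-0.005],[0,0,-0.01],[0,0,-0.01]],"rot":[[0,0,0],[0,0,0],[0,0,0]],"jaw":[0,0,0]}'
python3 chk.py 4 && python3 -m inch '{"translation":[[0,0,-0.005],[0,0,-0.01],[0,0,-0.01]],"rot":[[0,0,0],[0,0,0],[0,0,0]],"jaw":[0,0,0]}'
python3 rel.py 6 -48 .1135
```

```text
time: 16.45
ee_pos: [0.5286, -0.0837, 0.1152]
eef_rot: [0.803, 0.596, 0.0, -0.001]
ft_force: [-0.0, 0.2, -0.6]
width: 0.0003
time: 16.75
ee_pos: [0.5287, -0.0838, 0.1142]
eef_rot: [0.803, 0.596, 0.0, -0.001]
ft_force: [0.6, 0.5, 1.7]
width: 0.0006
time: 17.05
ee_pos: [0.5288, -0.0838, 0.1137]
eef_rot: [0.803, 0.596, 0.0, -0.001]
ft_force: [-2.2, 0.7, 6.0]
width: 0.0006
t 17.05 shift [ 0.12  -0.036 -0.002] rot [-0.001 -0.    -0.001] F [-2.2  0.7  6. ]
```

```bash
python3 -m inch '{"translation":[[0.005,-0.001,-0.01],[0.018,-0.005,-0.017],[0.032,-0.01,-0.017],[0.046,-0.014,-0.017],[0.06,-0.018,-0.017],[0.074,-0.022,-0.017],[0.088,-0.027,-0.017],[0.102,-0.031,-0.017],[0.113,-0.034,-0.017]],"rot":[[0,0,0],[0,0,0],[0,0,0],[0,0,0],[0,0,0],[0,0,0],[0,0,0],[0,0,0],[0,0,0]],"jaw":[0,0,0,0,0,0,0,0,0]}'
python3 -m inch '{"translation":[[0,0,0.02],[0,0,0.1],[0,0,0.5],[0,0.1,0.9],[0,0.15,0.95],[0,0.15,0.95]],"rot":[[0,0,0],[0,0,0],[0,0,0],[0,0,0],[0,0,0],[0,0,0]],"jaw":[0,0,0,0,0,0]}'
python3 -m inch '{"translation":[[0,0,0.3],[0,0,0.6],[0,0,0.6]],"rot":[[0,0,0],[0,0,0],[0,0,0]],"jaw":[0,0,0]}'
python3 look.py w4
```

```text
time: 17.95
ee_pos: [0.5407, -0.0874, 0.1131]
eef_rot: [0.803, 0.596, 0.001, -0.0]
ft_force: [-3.3, 0.5, 12.8]
width: 0.0005
time: 18.55
ee_pos: [0.5415, -0.0716, 0.2094]
eef_rot: [0.803, 0.596, 0.002, 0.0]
ft_force: [0.4, 0.3, -1.0]
width: 0.0007
time: 18.85
ee_pos: [0.5426, -0.0721, 0.2718]
eef_rot: [0.803, 0.596, 0.004, 0.001]
ft_force: [1.0, 0.1, -0.6]
width: 0.0005
[275.47331879 145.87045079]
225 70
```

View pics/w4c.png

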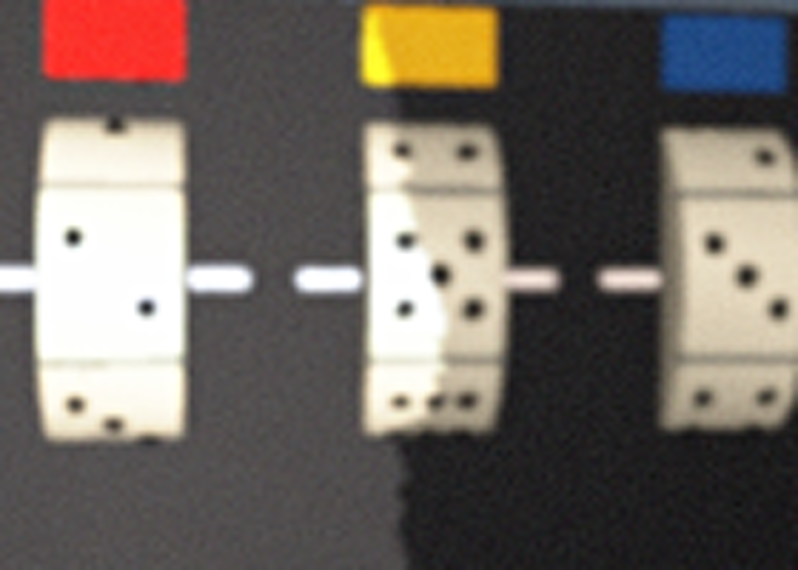

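All three wheels sit on the lines: red 2 at 273 against 279, yellow 5 at 275 against 279, blue 3 at 275.5 against 280, each about 0.03 rad off. Now the bolt, pushed from its +y side.

```bash
python3 rel.py -62 24 .18
```

```text
t 18.9 shift [-0.452  0.731 -0.897] rot [-0.002  0.005 -0.001] F [-0.7 -0.5 -0.7]
```

```bash
python3 -m inch '{"translation":[[-0.15,0.25,-0.2],[-0.3,0.5,-0.4],[-0.452,0.731,-0.6],[-0.452,0.731,-0.85],[-0.452,0.731,-0.9],[-0.452,0.731,-0.9]],"rot":[[0,0.005,0],[0,0.005,0],[0,0.005,0],[0,0.005,0],[0,0.005,0],[0,0.005,0]],"jaw":[0,0,0,0,0,0]}'
python3 rel.py -62 22 .110
```

```text
time: 19.5
ee_pos: [0.4958, 0.0005, 0.1784]
eef_rot: [0.803, 0.596, -0.001, -0.001]
ft_force: [-0.2, 0.0, -0.4]
width: 0.0008
t 19.5 shift [ 0.003 -0.012 -0.684] rot [-0.001 -0.003 -0.001] F [-0.2  0.  -0.4]
```

```bash
python3 -m inch '{"translation":[[0.003,-0.012,-0.25],[0.003,-0.012,-0.5],[0.003,-0.012,-0.57],[0.003,-0.012,-0.57]],"rot":[[0,0,0],[0,0,0],[0,0,0],[0,0,0]],"jaw":[0,0,0,0]}'
python3 chk.py 3 && python3 -m inch '{"translation":[[0,0,-0.03],[0,0,-0.07],[0,0,-0.1],[0,0,-0.11],[0,0,-0.11]],"rot":[[0,0,0],[0,0,0],[0,0,0],[0,0,0],[0,0,0]],"jaw":[0,0,0,0,0]}'
python3 rel.py -62 -6 .109
```

```text
time: 19.9
ee_pos: [0.496, -0.0013, 0.1213]
eef_rot: [0.803, 0.596, -0.002, -0.001]
ft_force: [-0.2, -0.4, -0.0]
width: 0.0006
time: 20.4
ee_pos: [0.496, -0.0013, 0.1103]
eef_rot: [0.803, 0.596, -0.002, -0.001]
ft_force: [-0.1, -0.4, 0.2]
width: 0.0006
t 20.4 shift [-0.081 -0.262 -0.013] rot [-0.    -0.004  0.   ] F [-0.1 -0.4  0.2]
```

```bash
python3 -m inch '{"translation":[[-0.009,-0.029,0],[-0.017,-0.057,0],[-0.026,-0.086,0],[-0.035,-0.115,0]],"rot":[[0,0,0],[0,0,0],[0,0,0],[0,0,0]],"jaw":[0,0,0,0]}'
python3 -m inch '{"translation":[[-0.009,-0.029,0],[-0.017,-0.057,0],[-0.026,-0.086,0]],"rot":[[0,0,0],[0,0,0],[0,0,0]],"jaw":[0,0,0]}'
python3 rel.py -62 -6 .109
```

```text
time: 20.8
ee_pos: [0.4925, -0.0128, 0.1105]
eef_rot: [0.803, 0.596, -0.001, -0.001]
ft_force: [-0.2, 3.2, 0.4]
width: 0.0007
time: 21.1
ee_pos: [0.4899, -0.0216, 0.1105]
eef_rot: [0.803, 0.596, -0.001, -0.002]
ft_force: [0.6, 0.9, 0.3]
width: 0.0004
t 21.1 shift [-0.02  -0.059 -0.015] rot [-0.001 -0.004  0.   ] F [0.6 0.9 0.3]
```

Past the 2 mm block, so it's unlocked. I'll push on to the end stop.

```bash
python3 -m inch '{"translation":[[-0.008,-0.025,0],[-0.015,-0.05,0],[-0.02,-0.067,0],[-0.023,-0.077,0]],"rot":[[0,0,0],[0,0,0],[0,0,0],[0,0,0]],"jaw":[0,0,0,0]}'
python3 rel.py -62 -6 .109
```

```text
time: 21.5
ee_pos: [0.4882, -0.0269, 0.1106]
eef_rot: [0.803, 0.596, 0.0, -0.002]
ft_force: [5.3, 13.4, -3.5]
width: 0.0004
t 21.5 shift [-0.003 -0.006 -0.016] rot [-0.004 -0.002 -0.002] F [ 5.3 13.4 -3.5]
```

```bash
python3 -m inch '{"translation":[[0.01,0.03,0],[0.025,0.08,0],[0.03,0.1,0.1],[0.03,0.1,0.5],[0.03,0.1,0.9],[0.03,0.1,1]],"rot":[[0,0,0],[0,0,0],[0,0,0],[0,0,0],[0,0,0],[0,0,0]],"jaw":[0,0,0,0,0,0]}'
python3 -m inch '{"translation":[[0.1,-0.25,0.3],[0.2,-0.5,0.6],[0.3,-0.75,0.8],[0.3,-0.75,0.8]],"rot":[[0.004,0.002,0.002],[0.004,0.002,0.002],[0.004,0.002,0.002],[0.004,0.002,0.002]],"jaw":[0,0,0,0]}'
python3 look.py w5
python3 -c "
import cv2
im=cv2.imread('pics/w5.png')[30:270,150:400]; cv2.imwrite('pics/w5v.png',cv2.resize(im,None,fx=2.5,fy=2.5,interpolation=2))"
```

```text
time: 22.1
ee_pos: [0.4931, -0.0174, 0.2153]
eef_rot: [0.803, 0.596, 0.003, -0.001]
ft_force: [1.0, -0.4, -0.9]
width: 0.0002
time: 22.5
ee_pos: [0.5243, -0.0967, 0.2983]
eef_rot: [0.804, 0.595, 0.004, -0.001]
ft_force: [-0.5, 0.4, -0.8]
width: 0.001
[287.04426475 112.8337776 ]
237 37
```

View pics/w5v.png

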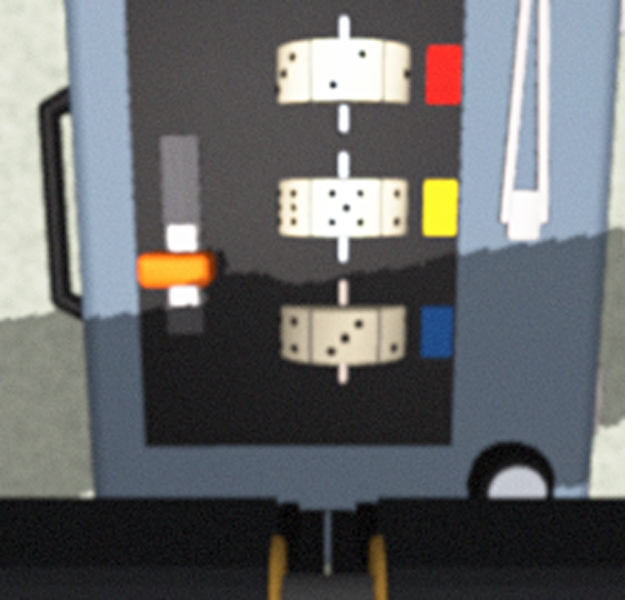

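Run:
```python
from h import *
from fit import p,W
d=np.load('w5.npy',allow_pickle=True).item(); C=cam('wrist',dict(ee_pos=d['p'],eef_rot=d['q']))
q=lambda X:np.round((proj(C,W(p,X))-[150,30])*2.5,0)
print('open tab -y edge/+y edge', q([(-62,-28,109),(-62,-16,109),(-62,-16,83)]).tolist())
print('tops',q([(0,58,98),(0,38,98),(0,10,98),(0,-10,98),(0,-38,98),(0,-58,98)]).tolist())
```

```text
open tab -y edge/+y edge [[172.0, 288.0], [171.0, 254.0], [182.0, 250.0]]
tops [[343.0, 39.0], [343.0, 99.0], [343.0, 179.0], [343.0, 235.0], [343.0, 311.0], [343.0, 363.0]]
```

Predicted fully open tab edges are v=288 and 250–254. In the picture they are at 288 and 250, so the bolt is open and nothing is being touched.

```bash
python3 -c "
from bench import r
print(r.read_state()['time'],r.close_job())"
```

```text
the job is handed in; nothing more can be done
22.55 None
```

The job is done and handed in at 22.55 s. The wheels are set to red 2, yellow 5 and blue 3, and the bolt is slid open.

- **Wheels:** I rolled them one at a time with the closed fingertips. Red and yellow took one lowering each, blue took two. The highest pressing force I read was about 16 N; force was only read between moves. Before I moved the bolt, the camera showed each number within about 0.03–0.04 rad of the white lines.
- **Bolt:** I pushed it past the 2 mm block to its end stop, where it resisted with about 14 N. The tab's edges in the last picture were within about 1 mm of where they should be at full travel.
- **Surroundings:** after I backed off, the force reading was about zero and the gripper was clear. The forceps and loupe looked undisturbed. I did not check the tray, brain model, jar or spray again, but the arm did not go near them while working.
- **What didn't go as planned:** one wrist picture was blocked by the gripper, so I retook it. On the red wheel the arm gave way under load, so it took several short pushes. Fingertip pressure there dipped to about 6 N, and the tool tilted by about 15 mrad, which I then corrected.

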